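# Change bottles on the stirrer and start it with the pedal

### The arm

A 6-joint arm with a two-finger parallel gripper is mounted at the origin on the work surface. World frame = base frame: x ahead of the robot, y to its left, z up, the work surface at z = 0. Lengths are in m, angles in rad, forces in N, time in s.
With the tool pointing down it reaches from about 0.35 to 0.875 m from the base axis. Payload 4.2 kg.
Tool frame: the origin (TCP) lies between the finger pads; the fingertips stand 8 mm ahead of it and the grasp point (between the pads) lies 11 mm behind it; z points along the fingers, y is the direction in which the jaws open and shut (so a half turn about z gives the same grasp; the last joint's range is limited). The gripper opens to 87 mm and grips with 3 to 60 N. Pads are 19 mm wide; open, the fingers measure 117 mm over their backs; the gripper's body (75 mm by 190 mm) begins 51 mm behind the grasp point.
Start: joints at [-0.906, 0.385, 0.008, 0, -1.194, -0.259], TCP at [0.247, -0.574, 0.231] pointing down, gripper open.
Joint ranges: [-3.14, 3.14], [-1.21, 2.06], [-1.07, 1.41], [-3.16, 2.05], [-2.99, -0.16], [-3.1, 3.1]. Speed limits (rad/s): [2.79, 2.79, 3.14, 3.14, 3.14, 3.14].

### API

Orientations are given as [roll, pitch, yaw] about the fixed x, y, z axes, in that order (R = Rz(yaw) Ry(pitch) Rx(roll)).
In Python, from plant import robot gives the robot as it stands.
- The arm moves only by the tool servo_tool, never from a script. Its argument "rows" is a list of rows, each a list of 6 numbers: the shift along the tool's x, y, z in m, then the turn, a rotation vector about the tool's x, y, z in rad. In form: [[x, y, z, wx, wy, wz], ...]. A call has 1 to 10 rows; each row is the pose to reach, as a shift and turn from the pose commanded when the call began, along the tool's axes at that moment; what a row does not reach only later rows make up. A row lasts 1/10 s, in which the tool goes at most 50 mm and 8.59 degrees, less where a joint would pass 70% of its speed; a pose out of reach is approached as far as the arm can. A call with a gripper value outside its range is refused whole. "fingers" is the opening in per cent of the stroke, from 0 (shut) to 100 (fully open), set as the call begins (left out, the last holds). The fingers move at their own pace and stop on an object; "newtons" is the grip in N (left out, the last holds). Time passes only in rows, so rows that repeat a pose let the fingers close. It gives the time, the measured TCP pose, the force and the opening at its end, in the units of the state.
- robot.read_state(): the state, without advancing time (a new reading comes with each control period).
- robot.capture(name): name is "scene" or "side" or "wrist"; returns a dict with "img" (480x640x3 uint8, blue, green, red), "z_map" (480x640 float32, m along the optical axis (not along the pixel's ray), 0 where there is no reading), "K" (3x3 intrinsics, pixels), "world_from_camera" (4x4, takes a point from camera to world coordinates). Camera axes: x right, y down, z forward; pixel columns grow to the right and rows downward; lengths in m; the calibration is good to about 2 mm. A picture is of the moment at which its call begins.
- robot.finish_job(): hands the job in, once; it reports no verdict.
The state is a dict: "t": time; "joint_positions": joint angles; "qd": joint speeds; "tau": joint torques, N m; "tool_pos": TCP position; "orientation": TCP orientation; "force": force on the tool from outside, world axes, zero at the start; "wrist_torque": the same for the moment, N m; "width": finger opening in m.
Only numpy, scipy, OpenCV 4.12 (cv2) and the standard library are available. Lean on these libraries where they do the work, as an engineer would, in place of code of your own. Each camera call takes 0.05 s, during which the arm holds its last target. There are 200 camera calls.

### The job

The amber bottle on the stirrer is finished: swap it with the white bottle standing in the green tray, so that the white one stands upright in the middle of the stirrer's plate and the amber one upright in the middle of the tray. Then press the yellow foot pedal all the way down to its stop, keep it there for about a second, and let it spring back up. Set the bottles down rather than dropping them, never tip them over, and leave everything else on the bench where it is.

Things in the scene. Friction and masses are not known exactly. Their poses are not given: they have to be found in the camera images.
- white: White plastic bottle with a blue screw cap, loose, 0.2 to 0.42 kg. Origin at the centre of its underside, z up along its axis. Body 60 mm diameter up to 88 mm, shoulder narrowing to a 38 mm neck at 106 mm, cap 50 mm diameter from 112 to 148 mm (the top): grip it by the cap from above. Starts in the tray.
- amber: Amber-brown bottle with an orange screw cap, same shape and size as the white one, same origin. Starts on the stirrer.
- stirrer: Slim magnetic stirrer, fixed, 165 (x) x 140 (y) mm, 55 mm high: grey housing, white plate, dial and display on its front (-x) face. Origin at the centre of its underside. The stirrer and the tray may stand either way round, left or right.
- stirrer_top (a point): Centre of the top face of the stirrer's white 128 mm square plate (marked by a grey ring of 50 mm radius), 55 mm above the bench; a bottle's underside belongs here.
- tray_in (a point): Centre of the inner floor of the shallow green tray, fixed: outside 130 x 130 x 14 mm, walls 4 mm, so inside 122 x 122 mm; a bottle's underside belongs here.
- mat: Blue plastic mat, fixed, 100 x 100 x 3 mm, empty: a free place to set a bottle down meanwhile. Origin at the centre of its underside.
- pedal (a joint): The yellow foot pedal's angle: 0 = up (at rest), 0.22 rad = fully down on its stop. A spring returns it; pressing at pedal_pad takes about 4 N at first and 13 N at the stop.
- pedal_pad (a point): Point on the pedal's black ribbed tread where to press straight down: on its centre line, 30 mm from the free edge, 95 mm from the hinge; 50 mm above the bench when up, 29 mm when fully down. Its x axis points from free edge to hinge (level when up). Yellow pedal 128 x 80 mm, 10 mm thick, on a fixed grey base 145 x 95 mm.
- tip_box: Bystander, loose: black and grey box of pipette tips, 85 x 120 x 60 mm. Origin at the centre of its underside.
- jar: Bystander, loose: jar with a white cap, 50 mm diameter, 85 mm high. Origin at the centre of its underside.
- beaker: Bystander, loose: clear plastic beaker, 60 mm diameter, 80 mm high. Origin at the centre of its underside.
- pipette: Bystander, loose: white hand pipette lying flat, 240 mm long along its x, 26 mm high. Origin under its middle.
- cool_block: Bystander, loose: orange cooling block with white tube caps, 60 x 90 x 48 mm. Origin at the centre of its underside.

How it is judged:
By the outcome, as a careful person would: the job done as asked, in the order asked, and still so for the second after the job is handed in, with the robot touching nothing.
It also fails if it takes over 72 s, if anything falls off the work surface, if the arm or the gripper's body presses on something with over 40 N, if the wrist force passes 120 N, or if a joint passes its speed limit or range.

## Working session

There is one attempt and no reset: what is moved stays moved. The work goes in short steps, Python scripts to look and compute and a tool call to move; the robot and the scene stay as the last step left them, time stands still between calls to the robot, and variables do not carry over. Pictures are saved under pics/ and viewed, about 8 in all and at most 12, crops included, and the job is handed in when it is done.

Besides the shell and the picture viewer there is one more tool, called after "Call:" as name(argument=value, ...), one argument or row to a line, values as JSON. servo_tool: Moves the arm, as the interface text tells. Its arguments: {"type":"object","properties":{"rows":{"type":"array","items":{"type":"array","items":{"type":"number"}}},"fingers":{"type":"number"},"newtons":{"type":"number"}},"required":["rows"]}

```bash
ls; mkdir -p pics; python3 - <<'E'
from plant import robot
import cv2,numpy as np
s=robot.read_state();print({k:np.round(v,3) for k,v in s.items()})
a=[]
for n in("scene","side"):
    c=robot.capture(n);np.savez(f"/tmp/{n}.npz",**c);print(n,np.round(c["K"],1).tolist(),np.round(c["world_from_camera"],3).tolist())
    cv2.imwrite(f"pics/{n}0.png",c["img"])
E
```

```text
pics
{'t': np.float64(0.0), 'joint_positions': array([-9.060e-01,  3.860e-01,  7.000e-03, -1.000e-03, -1.194e+00,
       -2.590e-01]), 'qd': array([ 0.   ,  0.002,  0.   , -0.001, -0.   , -0.001]), 'tau': array([-0.0000e+00, -3.9066e+01,  1.8740e+01,  4.2200e+00,  1.1000e-02,
       -0.0000e+00]), 'tool_pos': array([ 0.247, -0.574,  0.229]), 'orientation': array([ 3.139, -0.   , -2.736]), 'force': array([ 0.232, -1.134, -0.402]), 'wrist_torque': array([-0.029,  0.001, -0.018]), 'width': np.float64(0.087)}
scene [[535.0, 0.0, 314.1], [0.0, 535.0, 238.3], [0.0, 0.0, 1.0]] [[0.058, 0.805, -0.59, 1.255], [0.998, -0.057, 0.021, -0.055], [-0.017, -0.591, -0.807, 1.037], [0.0, 0.0, 0.0, 1.0]]
side [[590.2, 0.0, 320.8], [0.0, 590.2, 236.8], [0.0, 0.0, 1.0]] [[-0.75, -0.49, 0.444, 0.087], [-0.661, 0.551, -0.509, 0.547], [0.004, -0.675, -0.738, 0.877], [0.0, 0.0, 0.0, 1.0]]
```

View pics/scene0.png

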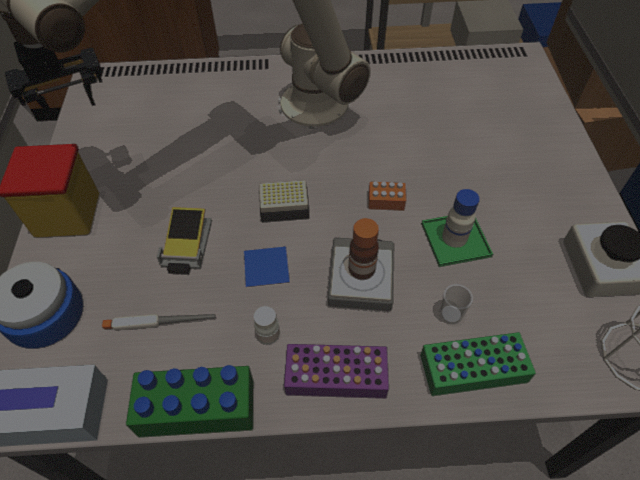

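View pics/side0.png

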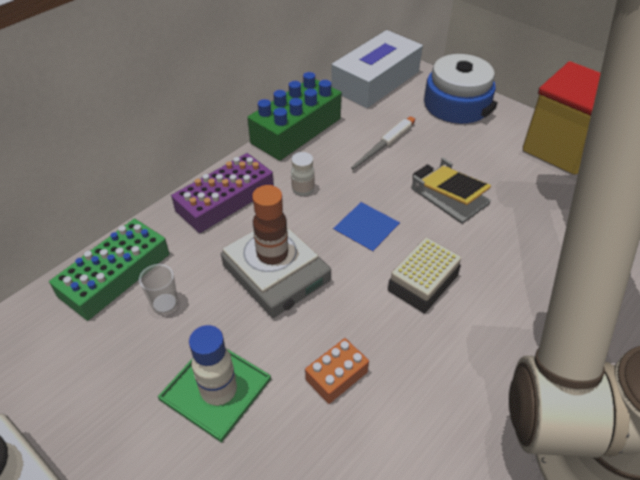

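The scene view shows amber on the stirrer (about 362,265), white in the tray (457,235), the mat at (266,266) and the pedal at (185,238) with its tread towards the robot. Beaker, jar, cool block and tip box stand around them. The side view agrees.

```bash
cat > h.py <<'E'
import cv2,numpy as np
def load(n): return dict(np.load(f"/tmp/{n}.npz"))
def world(c):
    v,u=np.mgrid[:480,:640]; z=c["z_map"]; K=c["K"]
    p=np.stack([(u-K[0,2])/K[0,0]*z,(v-K[1,2])/K[1,1]*z,z],-1); T=c["world_from_camera"]
    return p@T[:3,:3].T+T[:3,3]
def rays(c,uv,h):
    uv=np.atleast_2d(np.asarray(uv,float)); K=c["K"]; T=c["world_from_camera"]
    d=np.c_[(uv-K[[0,1],[2,2]])/K[[0,1],[0,1]],np.ones(len(uv))]@T[:3,:3].T
    return T[:3,3]+d*((h-T[2,3])/d[:,2])[:,None]
def mask(c,lo,hi,win):
    m=cv2.inRange(cv2.cvtColor(c["img"],cv2.COLOR_BGR2HSV),np.array(lo),np.array(hi))
    w=np.zeros_like(m);x0,y0,x1,y1=win;w[y0:y1,x0:x1]=255
    m=cv2.morphologyEx(m&w,cv2.MORPH_OPEN,np.ones((2,2)))
    n,l,s,_=cv2.connectedComponentsWithStats(m); 
    return l==1+np.argmax(s[1:,4])
def rect(c,m,h):
    v,u=np.nonzero(m); P=rays(c,np.c_[u,v],h)[:,:2]*1000
    r=cv2.minAreaRect(P.astype(np.float32)); return np.round(r[0],1),np.round(r[1],1),round(r[2],1)
E
python3 - <<'E'
from h import *
W={"scene":dict(amber=(345,210,385,245),white=(445,180,490,213),tray=(410,205,500,270),mat=(235,235,300,295),yellow=(155,200,220,275)),
"side":dict(amber=(245,180,290,220),white=(180,320,230,362),tray=(150,340,280,440),mat=(320,190,410,255),yellow=(405,155,495,220))}
C=dict(amber=([3,120,60],[18,255,255]),white=([105,120,40],[130,255,255]),tray=([50,100,40],[80,255,255]),mat=([100,120,40],[125,255,255]),yellow=([19,110,60],[35,255,255]))
for n in W:
    c=load(n);P=world(c)
    for k,w in W[n].items():
        m=mask(c,*C[k],w);q=P[m&(c["z_map"]>0)]
        zt=np.percentile(q[:,2],95)
        print(n,k,m.sum(),"z95 %.3f"%zt,"rect",rect(c,m,dict(amber=.203,white=.15,tray=.014,mat=.003,yellow=.05)[k]))
        if k in("amber","white"):
            t=q[q[:,2]>zt-.006];print("   top centre",cv2.minEnclosingCircle(t[:,:2].astype(np.float32)*1000),t[:,:2].mean(0))
c=load("scene");P=world(c);Z=P[...,2]
# stirrer plate: points at z~0.055 in window
w=np.zeros((480,640),bool);w[225:310,320:405]=1
m=w&(abs(Z-.055)<.008)&(c["img"].min(-1)>0);q=P[m];r=cv2.minAreaRect(q[:,:2].astype(np.float32)*1000);print("stirrer",r,np.median(q[:,2]))
im=np.hstack([cv2.resize(c["img"][195:285,145:235],(390,390),interpolation=2),cv2.resize(load("side")["img"][145:235,405:495],(390,390),interpolation=2)])
cv2.imwrite("pics/ped.png",im)
E
```

```text
scene amber 521 z95 0.205 rect (array([636.3,  69. ]), array([45. , 63.8]), 84.1)
   top centre ((626.831298828125, 69.50943756103516), 25.125699996948242) [0.62868026 0.06938973]
scene white 313 z95 0.154 rect (array([523. , 306.2]), array([46.6, 48.6]), 56.4)
   top centre ((521.4418334960938, 304.0958557128906), 25.52539825439453) [0.5234882  0.30590985]
scene tray 1512 z95 0.014 rect (array([530.5, 307.6]), array([133.1, 130.4]), 8.3)
scene mat 1498 z95 0.007 rect (array([ 571.4, -142.3]), array([98.1, 97.4]), 3.2)
scene yellow 738 z95 0.056 rect (array([ 491.1, -327.2]), array([ 78.4, 139.7]), 86.3)
side amber 859 z95 0.203 rect (array([608.,  83.]), array([46.4, 80.4]), 43.9)
   top centre ((622.7952270507812, 70.66522979736328), 25.01995277404785) [0.62043856 0.0717865 ]
side white 926 z95 0.153 rect (array([509.7, 310.5]), array([47.2, 58.2]), 41.6)
   top centre ((515.7174682617188, 306.505126953125), 23.93590545654297) [0.51380998 0.30726551]
side tray 3615 z95 0.013 rect (array([515.7, 310.2]), array([129. , 128.4]), 8.5)
side mat 1603 z95 0.005 rect (array([ 562.1, -140.7]), array([95.8, 96. ]), 3.7)
side yellow 707 z95 0.054 rect (array([ 472.2, -317.3]), array([122.3,  80.9]), 6.2)
stirrer ((621.6825561523438, 70.02348327636719), (132.90780639648438, 161.63548278808594), 80.06184387207031) 0.0547850677573235
```

View pics/ped.png

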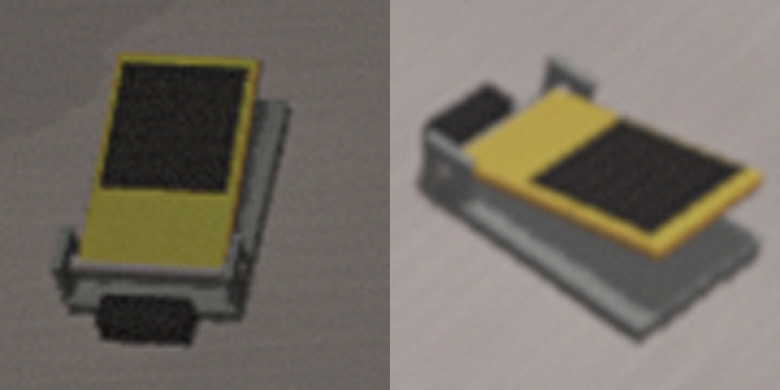

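Call:
servo_tool(
  rows=[
    [0, 0, -0.05, 0, 0, 0.1],
    [0, 0, -0.1, 0, 0, 0.2],
    [-0.04, 0.03, -0.13, 0, 0, 0.3],
    [-0.08, 0.06, -0.13, 0, 0, 0.405],
    [-0.12, 0.089, -0.13, 0, 0, 0.405],
    [-0.16, 0.118, -0.13, 0, 0, 0.405],
    [-0.2, 0.148, -0.13, 0, 0, 0.405],
    [-0.24, 0.177, -0.13, 0, 0, 0.405],
    [-0.28, 0.207, -0.13, 0, 0, 0.405],
    [-0.32, 0.236, -0.13, 0, 0, 0.405],
  ],
  fingers=100,
)

```text
t: 1.1
tool_pos: [0.4454, -0.2332, 0.3604]
orientation: [3.141, -0.0, -3.141]
force: [0.7, -0.6, 1.0]
width: 0.0869
```

```bash
python3 - <<'E'
from plant import robot
from h import *
s=robot.read_state();print(s["tool_pos"],s["orientation"])
c=robot.capture("wrist");np.savez("/tmp/w1.npz",**c);print(np.round(c["K"],1).tolist(),np.round(c["world_from_camera"],3).tolist())
cv2.imwrite("pics/w1.png",c["img"])
E
```

```text
[ 0.44542069 -0.23320832  0.36039526] [ 3.14131055e+00 -1.66307911e-04 -3.14077250e+00]
[[419.4, 0.0, 316.8], [0.0, 419.4, 238.2], [0.0, 0.0, 1.0]] [[-0.001, 0.959, 0.283, 0.368], [1.0, 0.001, 0.001, -0.233], [0.001, 0.283, -0.959, 0.514], [0.0, 0.0, 0.0, 1.0]]
```

View pics/w1.png

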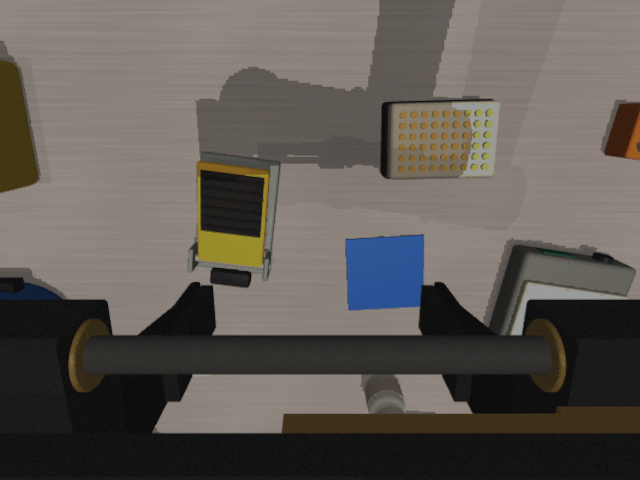

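The wrist view shows the pedal clearly (yellow, about 235,213; free edge at the top, hinge at the bottom) and the mat (385,272). Next I measure both.

```bash
python3 - <<'E'
from h import *
c=load("w1");P=world(c)
m=mask(c,[100,120,40],[125,255,255],(335,225,435,320));print("mat",rect(c,m,.003),np.median(P[m][:,2]))
m=mask(c,[19,110,60],[35,255,255],(185,150,285,275))
v,u=np.nonzero(m)
print("yellow",rect(c,m,.05))
h=cv2.convexHull(np.c_[u,v].astype(np.int32));r=cv2.minAreaRect(h);
ap=cv2.approxPolyDP(h,4,True)[:,0];print(ap.tolist());print(np.round(rays(c,ap,.05),4)[:,:2].tolist())
for a in ap: print(a,np.round(np.median(P[a[1]-2:a[1]+3,a[0]-2:a[0]+3].reshape(-1,3),0),3))
hm=np.zeros((480,640),np.uint8);cv2.fillConvexPoly(hm,h,1);hm=cv2.erode(hm,np.ones((5,5)))>0
q=P[hm];print("top surf z",[(round(q[(q[:,0]>x)&(q[:,0]<x+.02)][:,2].mean(),4),round(x,2)) for x in np.arange(.42,.56,.02)])
# depth based extents of points with z>.04 in hull
q=q[q[:,2]>.04];print("depth rect",cv2.minAreaRect(q[:,:2].astype(np.float32)*1000))
E
```

```text
mat (array([ 567.3, -143. ]), array([99.2, 98.9]), 3.5) 0.0028283351158580605
yellow (array([ 479.1, -329.7]), array([ 79.9, 116.4]), 83.7)
[[269, 171], [262, 265], [201, 260], [198, 164]]
[[0.4276, -0.2857], [0.5377, -0.2974], [0.5315, -0.3687], [0.42, -0.3633]]
[269 171] [ 0.43  -0.288  0.013]
[262 265] [ 0.545 -0.3    0.029]
[201 260] [ 0.539 -0.375  0.028]
[198 164] [ 0.42  -0.362  0.054]
top surf z [(np.float64(0.0549), np.float64(0.42)), (np.float64(0.0516), np.float64(0.44)), (np.float64(0.0471), np.float64(0.46)), (np.float64(0.0426), np.float64(0.48)), (np.float64(0.0365), np.float64(0.5)), (np.float64(0.0319), np.float64(0.52)), (np.float64(0.0294), np.float64(0.54)), (np.float64(nan), np.float64(0.56))]
depth rect ((426.52606201171875, -311.95849609375), (91.03736114501953, 174.0760498046875), 64.4137191772461)<stdin>:11: RuntimeWarning: Mean of empty slice.
  ret = ret.dtype.type(ret / rcount)
```

Call:
servo_tool(
  rows=[
    [-0.015, 0.03, 0, 0, 0, 0],
    [-0.035, 0.07, 0, 0, 0, 0],
    [-0.055, 0.11, 0, 0, 0, 0],
    [-0.075, 0.15, 0, 0, 0, 0],
    [-0.095, 0.19, 0, 0, 0, 0],
    [-0.115, 0.23, 0, 0, 0, 0],
    [-0.135, 0.27, 0, 0, 0, 0],
    [-0.15, 0.295, 0, 0, 0, 0],
    [-0.155, 0.303, 0, 0, 0, 0],
    [-0.155, 0.303, 0, 0, 0, 0],
  ],
)

```text
t: 2.15
tool_pos: [0.6, 0.0687, 0.3593]
orientation: [-3.141, -0.002, -3.139]
force: [-0.5, -1.2, -0.5]
width: 0.0874
```

```bash
python3 - <<'E'
from plant import robot
from h import *
s=robot.read_state();print(s["tool_pos"],s["orientation"])
c=robot.capture("wrist");np.savez("/tmp/w2.npz",**c)
cv2.imwrite("pics/w2.png",c["img"])
E
```

```text
[0.60003066 0.06871777 0.35930506] [-3.14097576e+00 -2.12985826e-03 -3.13936060e+00]
```

View pics/w2.png

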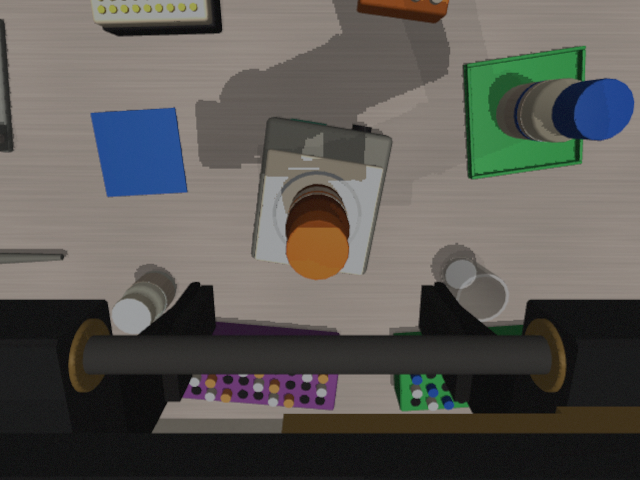

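The wrist view takes in the amber cap (317,249), stirrer (322,195), tray (525,110), white cap (603,109) and mat (140,152) together.

```bash
python3 - <<'E'
from h import *
c=load("w2");P=world(c);Z=P[...,2]
def cap(lo,hi,w,zt):
    m=mask(c,lo,hi,w)&(abs(Z-zt)<.007)
    v,u=np.nonzero(m);q=rays(c,np.c_[u,v],zt)[:,:2]*1000
    (x,y),r=cv2.minEnclosingCircle(q.astype(np.float32));print("cap",x,y,r,np.median(Z[m]),"mean",q.mean(0),2*np.sqrt(0))
cap([3,120,60],[18,255,255],(270,215,360,285),.203)
cap([100,120,40],[130,255,255],(540,70,640,145),.152)
m=mask(c,[50,100,40],[80,255,255],(455,40,600,185));print("tray",rect(c,m,.014),np.median(Z[m]))
m=mask(c,[100,120,40],[125,255,255],(85,100,195,205));print("mat",rect(c,m,.003))
w=np.zeros((480,640),bool);w[105:285,240:400]=1
m=(w&(abs(Z-.055)<.006)).astype(np.uint8);m=cv2.morphologyEx(m,cv2.MORPH_OPEN,np.ones((3,3)))>0
print("stirrer",rect(c,m,.055),np.median(Z[m]))
hs=cv2.cvtColor(c["img"],cv2.COLOR_BGR2GRAY);
v,u=np.nonzero(m);q=rays(c,np.c_[u,v],.055)
# housing corners
ap=cv2.approxPolyDP(cv2.convexHull(np.c_[u,v].astype(np.int32)),5,True)[:,0];print(ap.tolist(),np.round(rays(c,ap,.055)[:,:2],4).tolist())
E
```

```text
cap 622.5023803710938 68.71350860595703 25.28675079345703 0.20271810580429966 mean [622.19231531  69.13161496] 0.0
cap 518.3004150390625 302.3025817871094 26.449047088623047 0.1517316700731809 mean [517.76800029 302.57270205] 0.0
tray (array([522.9, 306.6]), array([129.2, 132.8]), 8.5) 0.004194908315396928
mat (array([ 567.7, -142.2]), array([99.2, 99.5]), 3.3)
stirrer (array([629.6,  68.2]), array([127.1, 127.4]), 81.1) 0.05484341148214422
[[382, 168], [360, 275], [255, 259], [268, 150]] [[0.5774, 0.1394], [0.7016, 0.1194], [0.6821, -0.0026], [0.5584, 0.0162]]
```

Call:
servo_tool(
  rows=[
    [-0.012, 0, 0.02, 0, 0, 0],
    [-0.0225, 0, 0.06, 0, 0, 0],
    [-0.0225, 0, 0.1, 0, 0, 0],
    [-0.0225, 0, 0.14, 0, 0, 0],
    [-0.0225, 0, 0.165, 0, 0, 0],
    [-0.0225, 0, 0.18, 0, 0, 0],
    [-0.0225, 0, 0.182, 0, 0, 0],
    [-0.0225, 0, 0.182, 0, 0, 0],
  ],
  fingers=100,
)

```text
t: 3.0
tool_pos: [0.6223, 0.0666, 0.1793]
orientation: [-3.141, 0.001, 3.141]
force: [0.1, -0.7, 0.1]
width: 0.0867
```

Call:
servo_tool(
  rows=[
    [0, 0.002, 0.002, 0, 0, 0],
    [0, 0.002, 0.002, 0, 0, 0],
    [0, 0.002, 0.002, 0, 0, 0],
    [0, 0.002, 0.002, 0, 0, 0],
    [0, 0.002, 0.002, 0, 0, 0],
    [0, 0.002, 0.002, 0, 0, 0],
    [0, 0.002, 0.002, 0, 0, 0],
  ],
  fingers=40,
  newtons=30,
)

```text
t: 3.7
tool_pos: [0.6224, 0.0698, 0.1767]
orientation: [-3.141, 0.0, -3.141]
force: [-1.3, -1.1, 0.3]
width: 0.0498
```

Call:
servo_tool(
  rows=[
    [0, 0, -0.01, 0, 0, 0],
    [0, 0, -0.03, 0, 0, 0],
    [0, -0.005, -0.04, 0, 0, 0],
    [0.006, -0.025, -0.04, 0, 0, 0],
    [0.015, -0.055, -0.04, 0, 0, 0],
    [0.024, -0.09, -0.04, 0, 0, 0],
    [0.033, -0.125, -0.04, 0, 0, 0],
    [0.042, -0.16, -0.04, 0, 0, 0],
    [0.05, -0.19, -0.04, 0, 0, 0],
    [0.054, -0.207, -0.04, 0, 0, 0],
  ],
)

```text
t: 4.7
tool_pos: [0.5664, -0.14, 0.216]
orientation: [3.141, -0.002, 3.14]
force: [-0.5, 0.5, -3.2]
width: 0.0496
```

Call:
servo_tool(
  rows=[
    [0.001, -0.005, 0, 0, 0, 0],
    [0.001, -0.005, 0.02, 0, 0, 0],
    [0.001, -0.005, 0.05, 0, 0, 0],
    [0.001, -0.005, 0.07, 0, 0, 0],
    [0.001, -0.005, 0.08, 0, 0, 0],
    [0.001, -0.005, 0.085, 0, 0, 0],
    [0.001, -0.005, 0.085, 0, 0, 0],
  ],
)

```text
t: 5.4
tool_pos: [0.5678, -0.1419, 0.1315]
orientation: [-3.141, -0.0, -3.14]
force: [0.4, -0.2, -1.7]
width: 0.0497
```

Call:
servo_tool(
  rows=[
    [0, 0, 0.002, 0, 0, 0],
    [0, 0, 0.004, 0, 0, 0],
    [0, 0, 0.005, 0, 0, 0],
    [0, 0, 0.006, 0, 0, 0],
    [0, 0, 0.006, 0, 0, 0],
  ],
)

```text
t: 5.9
tool_pos: [0.5675, -0.1422, 0.1256]
orientation: [3.142, 0.0, -3.141]
force: [-0.2, 0.2, -2.6]
width: 0.0493
```

Call:
servo_tool(
  rows=[
    [0, 0, 0.001, 0, 0, 0],
    [0, 0, 0.0015, 0, 0, 0],
    [0, 0, 0.0015, 0, 0, 0],
  ],
)

```text
t: 6.2
tool_pos: [0.5679, -0.1422, 0.1247]
orientation: [-3.141, 0.001, -3.141]
force: [0.4, -0.5, 0.2]
width: 0.0496
```

Contact: the load is off the wrist. Release and lift.

Call:
servo_tool(
  rows=[
    [0, 0, 0, 0, 0, 0],
    [0, 0, 0, 0, 0, 0],
    [0, 0, 0, 0, 0, 0],
    [0, 0, 0, 0, 0, 0],
    [0, 0, 0, 0, 0, 0],
    [0, 0, -0.01, 0, 0, 0],
    [0, 0, -0.04, 0, 0, 0],
    [0, 0, -0.08, 0, 0, 0],
    [0, 0, -0.12, 0, 0, 0],
    [0, 0, -0.12, 0, 0, 0],
  ],
  fingers=100,
)

```text
t: 7.2
tool_pos: [0.5709, -0.1429, 0.2519]
orientation: [-3.139, 0.014, -3.14]
force: [0.1, -0.7, -0.6]
width: 0.0872
```

Call:
servo_tool(
  rows=[
    [0.004, 0.03, 0, 0, 0, 0],
    [0.009, 0.075, 0, 0, 0, 0],
    [0.014, 0.12, 0, 0, 0, 0],
    [0.019, 0.165, 0, 0, 0, 0],
    [0.024, 0.21, 0, 0, 0, 0],
    [0.029, 0.255, 0, 0, 0, 0],
    [0.034, 0.3, 0, 0, 0, 0],
    [0.039, 0.345, 0, 0, 0, 0],
    [0.044, 0.39, 0, 0, 0, 0],
    [0.05, 0.42, 0, 0, 0, 0],
  ],
)

```text
t: 8.2
tool_pos: [0.5167, 0.2805, 0.2444]
orientation: [3.141, 0.001, -3.139]
force: [0.9, -0.2, -0.7]
width: 0.0868
```

Call:
servo_tool(
  rows=[
    [0, 0.02, 0, 0, 0, 0],
    [0, 0.024, 0, 0, 0, 0],
    [0, 0.024, 0, 0, 0, 0],
  ],
)

```text
t: 8.5
tool_pos: [0.5173, 0.3017, 0.2439]
orientation: [-3.141, -0.0, -3.141]
force: [-0.1, -0.6, 0.2]
width: 0.0872
```

```bash
python3 - <<'E'
from plant import robot
from h import *
c=robot.capture("wrist");s=robot.read_state();print(s["tool_pos"],s["orientation"])
np.savez("/tmp/w3.npz",**c);P=world(c);Z=P[...,2]
cv2.imwrite("pics/w3.png",c["img"])
m=mask(c,[100,120,40],[130,255,255],(200,100,440,400))&(abs(Z-.152)<.007)
v,u=np.nonzero(m);q=rays(c,np.c_[u,v],.152)[:,:2]*1000
print(cv2.minEnclosingCircle(q.astype(np.float32)),q.mean(0),np.median(Z[m]),m.sum())
m=mask(c,[50,100,40],[80,255,255],(150,0,500,300));print("tray",rect(c,m,.014))
E
```

```text
[0.51732041 0.30098982 0.24401439] [-3.14111251e+00 -3.62368736e-04 -3.14146555e+00]
((516.7093505859375, 304.88665771484375), 25.272926330566406) [516.17012696 305.4796992 ] 0.15168958222464018 4772
tray (array([522. , 308.7]), array([129.4, 128.8]), 8.4)
```

View pics/w3.png

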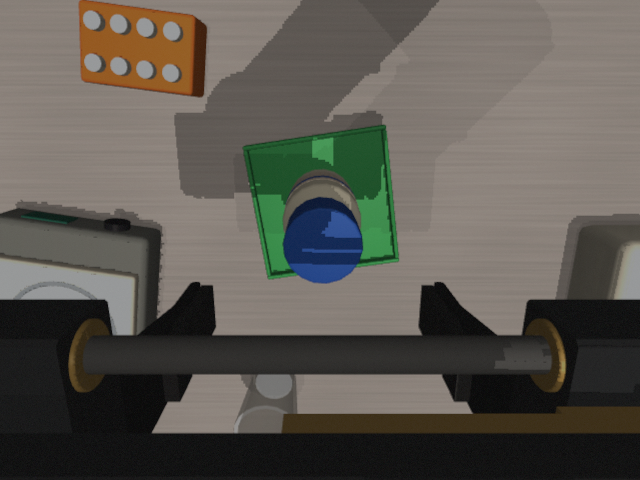

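The white bottle is between the open fingers (cap 322,240) at (0.517,0.305). The tray centre is (0.522,0.309).

Call:
servo_tool(
  rows=[
    [0, 0.0035, 0.02, 0, 0, 0],
    [0, 0.0035, 0.06, 0, 0, 0],
    [0, 0.0035, 0.095, 0, 0, 0],
    [0, 0.0035, 0.112, 0, 0, 0],
    [0, 0.0035, 0.118, 0, 0, 0],
    [0, 0.0035, 0.118, 0, 0, 0],
    [0, 0.0035, 0.118, 0, 0, 0],
  ],
  fingers=100,
)

```text
t: 9.25
tool_pos: [0.5182, 0.3052, 0.1275]
orientation: [3.14, 0.002, -3.141]
force: [0.2, 0.3, 0.1]
width: 0.087
```

Call:
servo_tool(
  rows=[
    [0, 0, 0, 0, 0, 0],
    [0, 0, 0, 0, 0, 0],
    [0, 0, 0, 0, 0, 0],
    [0, 0, 0, 0, 0, 0],
    [0, 0, 0, 0, 0, 0],
    [0, 0, 0, 0, 0, 0],
    [0, 0, 0, 0, 0, 0],
  ],
  fingers=40,
  newtons=30,
)

```text
t: 9.95
tool_pos: [0.5172, 0.3053, 0.1261]
orientation: [-3.142, -0.0, -3.141]
force: [0.2, 0.2, 0.3]
width: 0.0496
```

Call:
servo_tool(
  rows=[
    [0, 0, -0.01, 0, 0, 0],
    [0, 0, -0.035, 0, 0, 0],
    [0, 0, -0.07, 0, 0, 0],
    [0, -0.005, -0.095, 0, 0, 0],
    [-0.012, -0.025, -0.1, 0, 0, 0],
    [-0.027, -0.057, -0.1, 0, 0, 0],
    [-0.044, -0.092, -0.1, 0, 0, 0],
    [-0.061, -0.128, -0.1, 0, 0, 0],
    [-0.078, -0.164, -0.1, 0, 0, 0],
    [-0.095, -0.2, -0.1, 0, 0, 0],
  ],
)

```text
t: 10.95
tool_pos: [0.6124, 0.1039, 0.2262]
orientation: [3.142, -0.001, -3.141]
force: [0.7, 0.4, -2.3]
width: 0.0493
```

Call:
servo_tool(
  rows=[
    [-0.011, -0.024, 0, 0, 0, 0],
    [-0.017, -0.035, 0, 0, 0, 0],
    [-0.018, -0.037, 0.015, 0, 0, 0],
    [-0.018, -0.037, 0.03, 0, 0, 0],
    [-0.018, -0.037, 0.04, 0, 0, 0],
    [-0.018, -0.037, 0.043, 0, 0, 0],
    [-0.018, -0.037, 0.043, 0, 0, 0],
  ],
)

```text
t: 11.65
tool_pos: [0.6302, 0.0687, 0.1828]
orientation: [-3.141, -0.001, -3.14]
force: [-0.2, -0.8, -2.3]
width: 0.0496
```

Call:
servo_tool(
  rows=[
    [0, 0, 0.002, 0, 0, 0],
    [0, 0, 0.004, 0, 0, 0],
    [0, 0, 0.005, 0, 0, 0],
    [0, 0, 0.0055, 0, 0, 0],
    [0, 0, 0.0055, 0, 0, 0],
  ],
)

```text
t: 12.15
tool_pos: [0.6303, 0.0684, 0.1776]
orientation: [3.142, 0.0, -3.141]
force: [-0.6, 0.1, -1.2]
width: 0.049
```

Call:
servo_tool(
  rows=[
    [0, 0, 0.001, 0, 0, 0],
    [0, 0, 0.0015, 0, 0, 0],
    [0, 0, 0.0015, 0, 0, 0],
  ],
)

```text
t: 12.45
tool_pos: [0.6307, 0.0684, 0.1771]
orientation: [3.142, 0.001, -3.141]
force: [-1.2, -0.5, 2.8]
width: 0.0496
```

Call:
servo_tool(
  rows=[
    [0, 0, 0, 0, 0, 0],
    [0, 0, 0, 0, 0, 0],
    [0, 0, 0, 0, 0, 0],
    [0, 0, 0, 0, 0, 0],
    [0, 0, 0, 0, 0, 0],
    [0, 0, -0.01, 0, 0, 0],
    [0, 0, -0.04, 0, 0, 0],
    [0, 0, -0.075, 0, 0, 0],
    [0, 0, -0.085, 0, 0, 0],
    [0.01, -0.025, -0.085, 0, 0, 0],
  ],
  fingers=100,
)

```text
t: 13.45
tool_pos: [0.6223, 0.0452, 0.2639]
orientation: [3.14, 0.006, -3.138]
force: [-0.8, -0.8, -0.4]
width: 0.0871
```

Call:
servo_tool(
  rows=[
    [0.01, -0.035, 0, 0, 0, 0],
    [0.023, -0.08, 0, 0, 0, 0],
    [0.036, -0.125, 0, 0, 0, 0],
    [0.046, -0.16, 0, 0, 0, 0],
    [0.053, -0.184, 0, 0, 0, 0],
    [0.053, -0.184, 0, 0, 0, 0],
    [0.053, -0.184, 0, 0, 0, 0],
  ],
)

```text
t: 14.15
tool_pos: [0.5675, -0.141, 0.2613]
orientation: [3.141, 0.001, 3.141]
force: [0.4, 1.0, 0.2]
width: 0.0869
```

```bash
python3 - <<'E'
from plant import robot
from h import *
c=robot.capture("wrist");s=robot.read_state();print(s["tool_pos"],s["orientation"])
np.savez("/tmp/w4.npz",**c);P=world(c);Z=P[...,2]
m=mask(c,[3,120,60],[18,255,255],(200,100,440,330));m&=abs(Z-.151)<.007
v,u=np.nonzero(m);q=rays(c,np.c_[u,v],.151)[:,:2]*1000
print(cv2.minEnclosingCircle(q.astype(np.float32)),q.mean(0),np.median(Z[m]),m.sum())
c=robot.capture("scene");np.savez("/tmp/s4.npz",**c);cv2.imwrite("pics/s4.png",c["img"])
E
```

```text
[ 0.56769139 -0.14031809  0.26125573] [ 3.14138676e+00  4.62546591e-04 -3.14079072e+00]
((568.0856323242188, -143.0289764404297), 25.16399574279785) [ 567.7002938  -142.78241168] 0.15068735752461238 4209
```

View pics/s4.png

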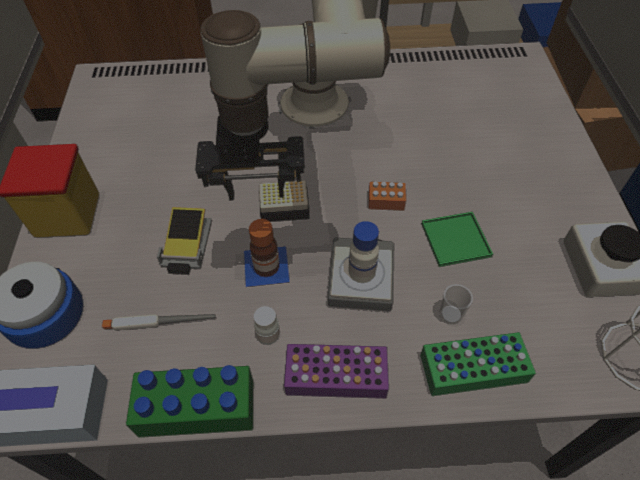

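White stands upright within the stirrer ring (365,262), amber stands upright on the mat (265,262), and the tray is empty. Next I pick up amber.

Call:
servo_tool(
  rows=[
    [0, -0.002, 0.02, 0, 0, 0],
    [0, -0.002, 0.06, 0, 0, 0],
    [0, -0.002, 0.1, 0, 0, 0],
    [0, -0.002, 0.125, 0, 0, 0],
    [0, -0.002, 0.134, 0, 0, 0],
    [0, -0.002, 0.136, 0, 0, 0],
    [0, -0.002, 0.136, 0, 0, 0],
    [0, -0.002, 0.136, 0, 0, 0],
  ],
  fingers=100,
)

```text
t: 15.05
tool_pos: [0.5688, -0.1425, 0.1268]
orientation: [-3.141, 0.003, -3.14]
force: [-0.6, 1.4, -0.5]
width: 0.0867
```

Call:
servo_tool(
  rows=[
    [0, 0, 0, 0, 0, 0],
    [0, 0, 0, 0, 0, 0],
    [0, 0, 0, 0, 0, 0],
    [0, 0, 0, 0, 0, 0],
    [0, 0, 0, 0, 0, 0],
    [0, 0, 0, 0, 0, 0],
    [0, 0, 0, 0, 0, 0],
  ],
  fingers=40,
  newtons=30,
)

```text
t: 15.75
tool_pos: [0.5675, -0.1427, 0.1251]
orientation: [-3.142, -0.0, -3.141]
force: [0.5, -0.4, -0.1]
width: 0.0493
```

Call:
servo_tool(
  rows=[
    [0, 0, -0.01, 0, 0, 0],
    [0, 0, -0.035, 0, 0, 0],
    [0, 0, -0.075, 0, 0, 0],
    [0, 0, -0.115, 0, 0, 0],
    [0, 0, -0.155, 0, 0, 0],
    [0, 0, -0.195, 0, 0, 0],
    [0, 0, -0.225, 0, 0, 0],
    [0.001, 0.01, -0.24, 0, 0, 0],
    [0.003, 0.03, -0.24, 0, 0, 0],
    [0.006, 0.06, -0.24, 0, 0, 0],
  ],
)

```text
t: 16.75
tool_pos: [0.5611, -0.0827, 0.3656]
orientation: [3.141, 0.0, 3.14]
force: [0.2, 1.2, -3.1]
width: 0.0495
```

Call:
servo_tool(
  rows=[
    [0.004, 0.04, 0, 0, 0, 0],
    [0.008, 0.08, 0, 0, 0, 0],
    [0.012, 0.12, 0, 0, 0, 0],
    [0.016, 0.16, 0, 0, 0, 0],
    [0.02, 0.2, 0, 0, 0, 0],
    [0.024, 0.24, 0, 0, 0, 0],
    [0.028, 0.28, 0, 0, 0, 0],
    [0.032, 0.32, 0, 0, 0, 0],
    [0.036, 0.355, 0, 0, 0, 0],
    [0.0395, 0.38, 0, 0, 0, 0],
  ],
)

```text
t: 17.75
tool_pos: [0.5207, 0.2994, 0.3647]
orientation: [-3.141, -0.001, -3.139]
force: [-0.5, 0.1, -2.0]
width: 0.0497
```

Call:
servo_tool(
  rows=[
    [0, 0.01, 0.005, 0, 0, 0],
    [0, 0.011, 0.03, 0, 0, 0],
    [0, 0.011, 0.07, 0, 0, 0],
    [0, 0.011, 0.11, 0, 0, 0],
    [0, 0.011, 0.15, 0, 0, 0],
    [0, 0.011, 0.18, 0, 0, 0],
    [0, 0.011, 0.2, 0, 0, 0],
    [0, 0.011, 0.205, 0, 0, 0],
    [0, 0.011, 0.205, 0, 0, 0],
    [0, 0.011, 0.205, 0, 0, 0],
  ],
)

```text
t: 18.75
tool_pos: [0.5225, 0.3086, 0.1616]
orientation: [3.14, 0.002, -3.141]
force: [-0.2, -0.2, -1.9]
width: 0.0496
```

Call:
servo_tool(
  rows=[
    [0, 0, 0.012, 0, 0, 0],
    [0, 0, 0.024, 0, 0, 0],
    [0, 0, 0.03, 0, 0, 0],
    [0, 0, 0.032, 0, 0, 0],
    [0, 0, 0.033, 0, 0, 0],
    [0, 0, 0.034, 0, 0, 0],
    [0, 0, 0.034, 0, 0, 0],
  ],
)

```text
t: 19.45
tool_pos: [0.5218, 0.3085, 0.1263]
orientation: [3.141, 0.0, -3.141]
force: [1.3, -0.4, -1.8]
width: 0.0492
```

Call:
servo_tool(
  rows=[
    [0, 0, 0.001, 0, 0, 0],
    [0, 0, 0.0015, 0, 0, 0],
    [0, 0, 0.0015, 0, 0, 0],
  ],
)

```text
t: 19.75
tool_pos: [0.5222, 0.3085, 0.126]
orientation: [3.141, 0.002, -3.14]
force: [-1.5, -0.8, 5.7]
width: 0.0495
```

Call:
servo_tool(
  rows=[
    [0, 0, -0.001, 0, 0, 0],
    [0, 0, -0.001, 0, 0, 0],
    [0, 0, -0.001, 0, 0, 0],
    [0, 0, -0.001, 0, 0, 0],
    [0, 0, -0.001, 0, 0, 0],
    [0, 0, -0.01, 0, 0, 0],
    [0, 0, -0.05, 0, 0, 0],
    [0, 0, -0.1, 0, 0, 0],
    [0, 0, -0.15, 0, 0, 0],
    [0, 0, -0.2, 0, 0, 0],
  ],
  fingers=100,
)

```text
t: 20.75
tool_pos: [0.5214, 0.308, 0.3276]
orientation: [3.141, 0.001, -3.141]
force: [1.2, 1.3, 1.4]
width: 0.0868
```

Call:
servo_tool(
  rows=[
    [0.0, -0.03, -0.03, 0, 0, 0],
    [-0.005, -0.07, -0.03, 0, 0, 0],
    [-0.01, -0.12, -0.03, 0, 0, 0],
    [-0.01, -0.16, -0.03, 0, 0, 0],
    [-0.01, -0.18, -0.03, 0, 0, 0],
    [-0.01, -0.18, -0.03, 0, 0, 0],
    [-0.01, -0.18, -0.03, 0, 0, 0],
  ],
)

```text
t: 21.45
tool_pos: [0.5318, 0.1282, 0.3553]
orientation: [3.141, 0.001, 3.142]
force: [-0.2, 0.5, -0.0]
width: 0.0869
```

```bash
python3 - <<'E'
from plant import robot
from h import *
c=robot.capture("wrist");s=robot.read_state();print(s["tool_pos"],s["orientation"])
np.savez("/tmp/w5.npz",**c);P=world(c);Z=P[...,2];cv2.imwrite("pics/w5.png",c["img"])
for k,lo,hi,zt in(("amber",[3,120,60],[18,255,255],.152),("white",[105,120,40],[130,255,255],.203)):
    m=cv2.inRange(cv2.cvtColor(c["img"],cv2.COLOR_BGR2HSV),np.array(lo),np.array(hi))>0
    m&=abs(Z-zt)<.007;m=cv2.morphologyEx(m.astype(np.uint8),cv2.MORPH_OPEN,np.ones((3,3)))>0
    v,u=np.nonzero(m);q=rays(c,np.c_[u,v],zt)[:,:2]*1000
    print(k,cv2.minEnclosingCircle(q.astype(np.float32)),q.mean(0),np.median(Z[m]),m.sum())
E
```

```text
[0.53184242 0.1287335  0.35494938] [ 3.14105895e+00  6.18908152e-04 -3.14066419e+00]
amber ((522.4797973632812, 306.15350341796875), 25.999296188354492) [522.36273495 306.47439553] 0.15173230176385288 2577
white ((623.9342041015625, 68.95431518554688), 23.99108123779297) [617.1846598   69.45429548] 0.20253876019389222 1260
```

View pics/w5.png

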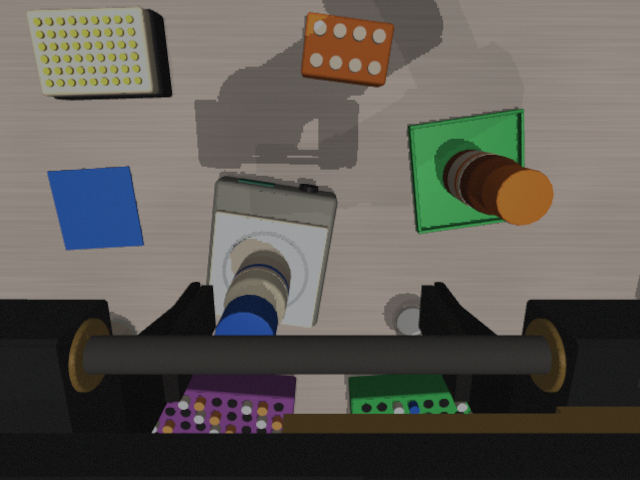

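Amber stands in the middle of the tray (525,196 cap) and white in the ring on the plate, its cap half hidden by the gripper bar. Next is the pedal, with the fingers shut.

Call:
servo_tool(
  rows=[
    [0.005, -0.03, 0, 0, 0, 0],
    [0.013, -0.075, 0, 0, 0, 0],
    [0.021, -0.12, 0, 0, 0, 0],
    [0.029, -0.165, 0, 0, 0, 0],
    [0.037, -0.21, 0, 0, 0, 0],
    [0.045, -0.255, 0, 0, 0, 0],
    [0.053, -0.3, 0, 0, 0, 0],
    [0.061, -0.345, 0, 0, 0, 0],
    [0.069, -0.39, 0, 0, 0, 0],
    [0.075, -0.425, 0, 0, 0, 0],
  ],
  fingers=0,
)

```text
t: 22.5
tool_pos: [0.4574, -0.298, 0.3544]
orientation: [-3.142, -0.0, -3.14]
force: [0.2, 0.5, 0.2]
width: 0.0147
```

Call:
servo_tool(
  rows=[
    [0.004, -0.02, 0, 0, 0, 0],
    [0.005, -0.03, 0.03, 0, 0, 0],
    [0.005, -0.03, 0.07, 0, 0, 0],
    [0.005, -0.03, 0.11, 0, 0, 0],
    [0.005, -0.03, 0.15, 0, 0, 0],
    [0.005, -0.03, 0.19, 0, 0, 0],
    [0.005, -0.03, 0.23, 0, 0, 0],
    [0.005, -0.03, 0.25, 0, 0, 0],
    [0.005, -0.03, 0.25, 0, 0, 0],
  ],
)

```text
t: 23.4
tool_pos: [0.451, -0.325, 0.101]
orientation: [3.138, -0.007, -3.14]
force: [-1.0, 0.4, 0.6]
width: 0.0001
```

```bash
python3 - <<'E'
from plant import robot
from h import *
c=robot.capture("wrist");s=robot.read_state();print(s["tool_pos"],s["force"],s["width"])
cv2.imwrite("pics/w6.png",c["img"])
E
```

```text
[ 0.45247832 -0.32591424  0.10337499] [ 0.07274903 -0.5852239   0.49376119] 0.0002776236905567788
```

View pics/w6.png

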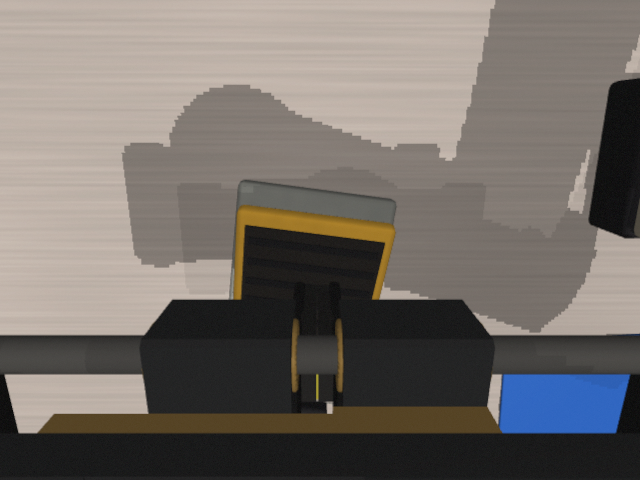

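The shut fingertips (about 317,290) stand over the middle of the tread, near its centre line. Now I press down towards z about 0.038.

Call:
servo_tool(
  rows=[
    [0, 0.0, 0.015, 0, 0, 0],
    [0, 0.0, 0.03, 0, 0, 0],
    [0, 0.0, 0.042, 0, 0, 0],
    [0, 0, 0.05, 0, 0, 0],
    [0, 0, 0.055, 0, 0, 0],
    [0, 0, 0.059, 0, 0, 0],
    [0, 0, 0.062, 0, 0, 0],
    [0, 0, 0.062, 0, 0, 0],
  ],
)

```text
t: 24.25
tool_pos: [0.451, -0.3266, 0.0435]
orientation: [3.141, -0.003, -3.141]
force: [-4.8, 2.3, 8.2]
width: 0.0003
```

Call:
servo_tool(
  rows=[
    [0, 0, 0.002, 0, 0, 0],
    [0, 0, 0.004, 0, 0, 0],
    [0, 0, 0.006, 0, 0, 0],
    [0, 0, 0.006, 0, 0, 0],
  ],
)

```text
t: 24.65
tool_pos: [0.4506, -0.3265, 0.038]
orientation: [3.141, -0.003, -3.141]
force: [-6.3, 3.1, 10.7]
width: 0.0002
```

Call:
servo_tool(
  rows=[
    [0, 0, 0.001, 0, 0, 0],
    [0, 0, 0.002, 0, 0, 0],
    [0, 0, 0.003, 0, 0, 0],
    [0, 0, 0.003, 0, 0, 0],
  ],
)

```text
t: 25.05
tool_pos: [0.4506, -0.3266, 0.037]
orientation: [3.141, -0.003, -3.14]
force: [-9.4, 5.4, 22.3]
width: 0.0004
```

The force stiffens sharply to 22 N at z = 0.037, which is exactly the expected stop. Hold, then release.

Call:
servo_tool(
  rows=[
    [0, 0, 0, 0, 0, 0],
    [0, 0, 0, 0, 0, 0],
    [0, 0, 0, 0, 0, 0],
    [0, 0, 0, 0, 0, 0],
    [0, 0, 0, 0, 0, 0],
    [0, 0, 0, 0, 0, 0],
    [0, 0, 0, 0, 0, 0],
    [0, 0, 0, 0, 0, 0],
    [0, 0, 0, 0, 0, 0],
  ],
)

```text
t: 25.95
tool_pos: [0.4506, -0.3265, 0.037]
orientation: [3.141, -0.003, -3.14]
force: [-8.5, 5.2, 22.6]
width: 0.0008
```

Call:
servo_tool(
  rows=[
    [0, 0, -0.008, 0, 0, 0],
    [0, 0, -0.018, 0, 0, 0],
    [0, 0, -0.03, 0, 0, 0],
    [0, 0, -0.06, 0, 0, 0],
    [0, 0, -0.1, 0, 0, 0],
    [0, 0, -0.15, 0, 0, 0],
    [0, 0, -0.2, 0, 0, 0],
    [0, 0, -0.25, 0, 0, 0],
    [0, 0, -0.25, 0, 0, 0],
    [0, 0, -0.25, 0, 0, 0],
  ],
)

```text
t: 26.95
tool_pos: [0.4527, -0.3268, 0.2853]
orientation: [-3.141, 0.004, -3.141]
force: [-0.4, 0.2, -1.3]
width: 0.0006
```

```bash
python3 - <<'E'
from plant import robot
from h import *
c=robot.capture("wrist");s=robot.read_state();print(s["t"],s["tool_pos"],s["force"])
P=world(c);m=mask(c,[19,110,60],[35,255,255],(50,50,500,330));
print("pedal",rect(c,m,.05),"z at free edge",np.percentile(P[m][:,2],95))
q=P.reshape(-1,3);k=np.hypot(q[:,0]-.452,q[:,1]+.327)<.008;print("pad z",np.median(q[k,2]))
a=robot.capture("scene");o=load("scene");P=world(a);Z=P[...,2]
m=mask(a,[105,120,40],[130,255,255],(340,215,395,250))&(abs(Z-.203)<.008);print("white",cv2.minEnclosingCircle(P[m][:,:2].astype(np.float32)*1000))
cv2.imwrite("pics/s7.png",a["img"])
E
```

```text
27.0 [ 0.45192096 -0.32640001  0.28344832] [ 0.29832339  0.23665576 -1.6281031 ]
pedal (array([ 478.6, -330.9]), array([ 79.8, 114.7]), 82.5) z at free edge 0.05549306021881649
pad z 0.32617510226651575
white ((634.9891967773438, 69.12751007080078), 24.50632095336914)
```

View pics/s7.png

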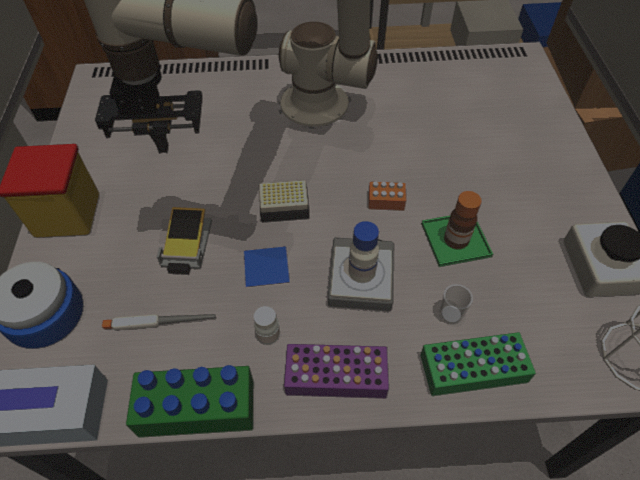

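White is on the stirrer (365,262), amber is in the tray (462,232), the pedal is back up (free edge 0.055) and everything else is unmoved. I'm handing the job in.

```bash
python3 -c "
from plant import robot
print(robot.finish_job())"
```

```text
the job is handed in; nothing more can be done
None
```

The job is done and handed in at about 27 s on the robot's clock. I moved amber to the mat, white to the stirrer plate and amber to the tray, lowering each until it touched before letting go. I then held the pedal on its stop for just over a second and let it spring back.

**Last checks:**
- **White bottle:** it is about 1 mm from the plate centre, measured (0.630, 0.068). This comes from the gripper position at release and the last scene image, after correcting that image for a 4 mm offset.
- **Amber bottle:** it is about 2.5 mm from the tray centre, measured (0.522, 0.309), by the wrist camera. Its cap is at the right height for standing upright.
- **Pedal:** the force rose sharply to about 22 N at a fingertip height of 29 mm, which is the given stop height. Afterwards the free edge was back at 55 mm, as before the press.
- **Rest of the bench:** everything else looks unmoved in the final scene picture. I compared this by eye only.

**Checks that disagreed or failed:**
- The scene and side cameras differed by up to about 14 mm in x in my first estimates, so I used close wrist views for positions.
- The wrist measurement of white after placing was unusable because the gripper half hid the cap.
- The last depth reading at the pedal pad hit the gripper instead, so the pedal's return rests on the free edge height and the picture.

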